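# Open the spring-return purge port with its bayonet key

### The job

Take the blue bayonet key (leave the yellow one alone), push it down into the purge port with the blue band, its lugs through the two entry slots, then twist it a quarter turn clockwise (seen from above) against the return spring. Both springs push back, so the program finishes while still holding the key, pressed fully home with its flange down on the tower and turned all the way: do not let go. Do not disturb the clear dishes or the timer.

Things in the scene. Friction and masses are not known exactly. Their poses are not given: they have to be found in the camera images.
- key_blue: Blue bayonet key, 90 g, upright; origin at centre of underside. Barrel d 36, height 0-20 mm; lugs along its +x and -x, 8 wide, height 2-8, out to 25 from the axis; slot in the underside along x, 9 wide, 7 deep, 25 long; flange d 56, height 20-25; wing grip 50 long along x, 12 thick along y, height 25-52. Same after a half turn about z.
- key_yellow: The same key in yellow, for another port: to be left alone. Same origin and axes as the blue one.
- port: Purge port, fixed: aluminium tower d 72 mm, blue band, on grey plate 130x104x12; brass hose barb at its +x side. Origin: tower axis at worktop, z up. Bore d 40; entry slots along the port's +x and -x (black dots), 13 wide, out to 29 from the axis. Green dots mark the end of the clockwise (negative yaw) turn.
- port_mouth (a point): Centre of the bore at the tower top, 52 mm above the worktop. The key goes in with its x axis along the port's x (either way round). Collar 8 mm thick, round cavity d 58 below it: lugs can turn under the collar once the key's underside is 16 mm below this point; at 20 mm the flange sits on the tower top (fully home).
- plunger (a joint): Spring plunger in the bore (m): 0 at rest with its face 10 mm below the tower top, grows as the key pushes it down, 0.010 with the key fully home; spring 3 N at 0 plus 0.6 N per mm.
- dog (a joint): Clockwise turn (rad) of the brass driving dog, a 22x5 mm bar 5 mm high on the plunger's face: 0 at rest along the port's x, stop at 1.35. The slot under the key drives it with about 0.19 rad of play, so the key turns that much more than the dog. Return spring 0.03 Nm at 0, 0.14 Nm at the stop.
- petri_dish: Clear round dish 90 mm diameter, 15 mm high, loose; origin at the centre of its underside. Bystander.
- petri_stack: Stack of clear dishes 90 mm diameter, 47 mm high, loose; origin at the centre of its underside. Bystander.
- timer: Small bench timer 68 x 62 x 20 mm, loose; origin at the centre of its underside. Bystander.
There are look-alikes about, which are no part of the job. Leave any brown or turquoise look-alike of the key_blue alone.

How it is judged:
On the way, in this order (a step that is already met when the one before it is completed fails the run):
1. the blue key is lifted clear of the worktop in the gripper (height (world z) of key_blue above 0.02 m and contact force between the fingers and key_blue above 1 N), for 0.1 s.
2. the blue key is pushed down in the port, lugs below the collar (value of joint plunger above 0.006 m and horizontal distance between key_blue and port_mouth below 0.004 m).
At the end, for the whole second after the job is handed in: the blue key sits upright in the port (within 5 mm of its axis), presses the plunger at least 7.5 mm down (flange within about 2.5 mm of the collar), has turned the dog by at least 1.1 rad, and is still gripped by the fingers, at rest (value of joint plunger above 0.0075 m and value of joint dog above 1.1 rad and horizontal distance between key_blue and port_mouth below 0.005 m and angle between key_blue's own z axis and vertical below 0.1 rad and contact force between the fingers and key_blue above 2 N and linear speed of key_blue below 0.02 m/s); the arm keeps its last pose, push and grip.
It fails at once if the yellow key is moved by more than 20 mm (distance of key_yellow from where it was at the start of the episode above 0.02 m).
It fails at once if a dish or the timer is moved by more than 20 mm (distance of any of petri_dish, petri_stack, timer from where it was at the start of the episode above 0.02 m).
It also fails if it takes over 40 s, if anything falls off the work surface, if the arm or the gripper's body presses on something with over 40 N, if the wrist force passes 120 N, or if a joint passes its speed limit or range.

### The arm

A 7-joint arm with a two-finger parallel gripper is mounted at the origin on a cart in front of the work surface, level with it; the furniture and walls round the work are solid. World frame = base frame: x ahead of the robot, y to its left, z up, the work surface at z = 0. Lengths are in m, angles in rad, forces in N, time in s.
With the tool pointing down it reaches from about 0.4 to 0.85 m from the base axis. Payload 4.5 kg.
Tool frame: the origin (TCP) lies where the fingers leave the gripper's body, on its centre line; the fingertips stand 64 mm ahead of it and the grasp point (between the pads) lies 45 mm ahead of it; z points along the fingers, y is the line along which they close (so a half turn about z gives the same grasp; the last joint's range is limited). The gripper opens to 88 mm and grips with 3 to 60 N. Pads are 18 mm wide; open, the fingers measure 123 mm over their backs; the gripper's body (75 mm by 187 mm) begins 45 mm behind the grasp point.
Start: joints at [-1.152, 0.689, -0.195, 1.565, 0.157, 0.902, -0.215], TCP at [0.235, 0.579, 0.303] pointing down, gripper open.
Joint ranges: [-3.01, 3.01], [-0.46, 2.08], [-1.47, 1.51], [0.13, 2.56], [-1, 4.14], [0.04, 2.09], [-2.66, 2.66]. Speed limits (rad/s): [2.57, 2.57, 3.14, 3.14, 3.14, 3.14, 3.14].

### API

Orientations are given as a unit quaternion [x, y, z, w].
In Python, from plant import r gives the robot as it stands.
- The arm moves only by the tool play_rows, never from a script. Its arguments are lists of equal length, an entry for each row: "translation": the shift along the tool's x, y, z in m, a list of three; "delta_rot": the turn, a rotation vector about the tool's x, y, z in degrees, a list of three; "grip": the opening, from -1 (shut) to 1 (fully open). In form: {"translation": [[x, y, z], ...], "delta_rot": [[rx, ry, rz], ...], "grip": [grip, ...]}. A call has 1 to 20 rows; each row shifts and turns the commanded pose from where the row before left it, along the tool's axes as they then stand; what a row does not reach is not made up. A row lasts 1/8 s, in which the tool goes at most 62.5 mm and 10.7 degrees, less where a joint would pass 70% of its speed; a pose out of reach is approached as far as the arm can. A call with a gripper value outside its range is refused whole. The fingers move at their own pace and stop on an object; "squeeze" is the grip in N (left out, the last holds). Time passes only in rows, so rows that do not move let the fingers close. It gives the time, the measured TCP pose, the force, the opening and the grip force at its end, in the units of the state.
- r.get_state(): the state, without advancing time (a new reading comes with each control period).
- r.snapshot(name): name is "scene" or "top"; returns the picture (400x640x3 uint8, blue, green, red); there is no depth.
- r.get_calibration(name): a dict with "intrinsics" (3x3 intrinsics, pixels), "eye" and "rotation" of the camera in the world. Camera axes: x right, y up, looking along -z (the intrinsics and any distortion apply to the point x, -y, -z); pixel columns grow to the right and rows downward; lengths in m; the calibration is good to about 2 mm. A picture is of the moment at which its call begins. get_calibration takes no time and is no camera call.
- r.finish_job(): hands the job in; it is judged then, once.
Trained networks look in the newest picture that a camera, given by its name, has taken for a name from the list of things; names that differ only in an ending like _2 or _b are one class to them, and where a whole thing is asked for, a point or a joint stands for the part that bears it (a point fixed in the world has none). Each returns a list of dicts, best first, with "confidence" (0 to 1); they miss things now and then, are a little off and sometimes report something else, mostly with a low value. They report only what shows in the picture. A call takes as long as a camera call. They do not tell look-alikes from the thing itself.
- r.look_for(camera, target): "point" ([x, y, z] in m, in world coordinates, good to about 4 mm: the middle of the surface that is visible of it).
- r.silhouettes(camera, target): "pixels" (400x640 bool, what is visible of it).
The state is a dict: "clock": time; "q": joint angles; "qd": joint speeds; "joint_torque": joint torques, N m; "tool_pos": TCP position; "eef_rot": TCP orientation; "contact_force": force on the tool from outside, world axes, zero at the start; "moment": the same for the moment, N m; "opening": opening from 0.0 (shut) to 1.0 (fully open); "finger_force": force on a finger pad.
Only numpy, scipy, OpenCV 4.12 (cv2) and the standard library are available. Lean on these libraries where they do the work, as an engineer would, in place of code of your own. Each camera call takes 0.05 s, during which the arm holds its last target. There are 200 camera calls.

## Working session

There is one attempt and no reset: what is moved stays moved. The work goes in short steps, Python scripts to look and compute and a tool call to move; the robot and the scene stay as the last step left them, time stands still between calls to the robot, and variables do not carry over. Pictures are saved under pics/ and viewed, at most 10 in all, crops included, and the job is handed in when it is done.

Besides the shell and the picture viewer there is one more tool, called after "Call:" as name(argument=value, ...) on one line, values as JSON. play_rows: Moves the arm, as the interface text tells. Its arguments: {"type":"object","properties":{"translation":{"type":"array","items":{"type":"array","items":{"type":"number"}}},"delta_rot":{"type":"array","items":{"type":"array","items":{"type":"number"}}},"grip":{"type":"array","items":{"type":"number"}},"squeeze":{"type":"number"}},"required":["translation","delta_rot","grip"]}

```bash
mkdir -p pics; ls; cat > h.py <<'E'
import numpy as np, cv2
from plant import r
def proj(cam,P):
    c=r.get_calibration(cam);K=np.array(c["intrinsics"]);p=(np.atleast_2d(P)-np.array(c["eye"]))@np.array(c["rotation"])
    p=p*[1,-1,-1];u=p@K.T;return u[:,:2]/u[:,2:]
def ray(cam,uv):
    c=r.get_calibration(cam);K=np.array(c["intrinsics"])
    d=np.linalg.inv(K)@[uv[0],uv[1],1];d=np.array(c["rotation"])@(d*[1,-1,-1]);return np.array(c["eye"]),d/np.linalg.norm(d)
def atz(cam,uv,z):
    e,d=ray(cam,uv);return e+d*(z-e[2])/d[2]
def tri(uv1,uv2,c1="scene",c2="top"):
    e1,d1=ray(c1,uv1);e2,d2=ray(c2,uv2);A=np.stack([d1,-d2],1);s=np.linalg.lstsq(A,e2-e1,rcond=None)[0]
    a=e1+s[0]*d1;b=e2+s[1]*d2;return (a+b)/2,np.linalg.norm(a-b)
E
python3 - <<'E'
from h import *
for c in("scene","top"):
    im=r.snapshot(c);cv2.imwrite(f"pics/{c}0.png",im);k=r.get_calibration(c);print({a:(np.round(b,3).tolist() if not isinstance(b,str) else b) for a,b in k.items()})
    for t in("key_blue","port","port_mouth","dog","key_yellow","petri_dish","petri_stack","timer"):
        L=r.look_for(c,t);print(c,t,[(np.round(x["point"],3).tolist(),round(x["confidence"],2),proj(c,x["point"]).round()[0].tolist()) for x in L[:5]])
s=r.get_state();print(s)
E
```

```text
pics
{'intrinsics': [[461.214, 0.0, 315.341], [0.0, 461.214, 193.864], [0.0, 0.0, 1.0]], 'eye': [-0.205, -0.733, 0.816], 'rotation': [0.415, -0.18, -0.361, 0.816]}Traceback (most recent call last):
  File "<stdin>", line 5, in <module>
  File "h.py", line 4, in proj
    c=r.get_calibration(cam);K=np.array(c["intrinsics"]);p=(np.atleast_2d(P)-np.array(c["eye"]))@np.array(c["rotation"])
                                                           ~~~~~~~~~~~~~~~~~~~~~~~~~~~~~~~~~~~~~^~~~~~~~~~~~~~~~~~~~~~~~
ValueError: matmul: Input operand 1 has a mismatch in its core dimension 0, with gufunc signature (n?,k),(k,m?)->(n?,m?) (size 4 is different from 3)
```

```bash
sed -i 's/np.array(c\["rotation"\])/R.from_quat(c["rotation"]).as_matrix()/; 2a from scipy.spatial.transform import Rotation as R' h.py
python3 - <<'E'
from h import *
for c in("scene","top"):
    im=r.snapshot(c);cv2.imwrite(f"pics/{c}0.png",im);k=r.get_calibration(c);print({a:(np.round(b,3).tolist() if not isinstance(b,str) else b) for a,b in k.items()})
    for t in("key_blue","port","port_mouth","dog","key_yellow","petri_dish","petri_stack","timer"):
        L=r.look_for(c,t);print(c,t,[(np.round(x["point"],3).tolist(),round(x["confidence"],2),proj(c,x["point"]).round()[0].tolist()) for x in L[:5]])
s=r.get_state();print(s)
E
```

```text
{'intrinsics': [[461.214, 0.0, 315.341], [0.0, 461.214, 193.864], [0.0, 0.0, 1.0]], 'eye': [-0.205, -0.733, 0.816], 'rotation': [0.415, -0.18, -0.361, 0.816]}
scene key_blue [([0.39, 0.279, 0.028], 0.87, [201.0, 185.0]), ([0.5, 0.31, 0.029], 0.81, [223.0, 166.0]), ([0.536, 0.202, 0.025], 0.79, [255.0, 175.0]), ([0.547, 0.12, 0.022], 0.62, [276.0, 185.0]), ([0.648, 0.207, 0.028], 0.44, [280.0, 159.0])]
scene port []
scene port_mouth [([0.519, -0.069, 0.009], 0.67, [316.0, 219.0])]
scene dog []
scene key_yellow [([0.426, 0.189, 0.028], 0.69, [229.0, 191.0])]
scene petri_dish [([0.443, -0.28, 0.012], 0.59, [360.0, 271.0])]
scene petri_stack [([0.617, 0.341, 0.046], 0.55, [245.0, 144.0])]
scene timer [([0.494, -0.474, 0.023], 0.64, [443.0, 297.0])]
{'intrinsics': [[427.147, 0.0, 315.649], [0.0, 427.147, 197.44], [0.0, 0.0, 1.0]], 'eye': [0.351, -0.072, 1.303], 'rotation': [-0.056, 0.05, 0.709, -0.701]}
top key_blue [([0.394, 0.282, 0.024], 0.84, [201.0, 249.0]), ([0.533, 0.214, 0.02], 0.76, [225.0, 203.0]), ([0.545, 0.127, 0.026], 0.67, [253.0, 198.0]), ([0.65, 0.218, 0.024], 0.58, [224.
[... 447 characters left out ...]
': 1.0, 'q': array([-1.15220406,  0.689092  , -0.19460626,  1.56532479,  0.15728159,
        0.90247917, -0.21511783]), 'qd': array([ 0.00031546, -0.00075524, -0.00070945,  0.00036553, -0.00154122,
       -0.00097554, -0.00132825]), 'joint_torque': array([ 1.56683145e-04, -5.27500248e+01, -1.26704201e+00, -1.53746921e+01,
       -5.18340245e-02, -4.30159434e-04,  3.20519598e-05]), 'tool_pos': array([0.23457831, 0.57932003, 0.30274124]), 'eef_rot': array([ 1.91210870e-01,  9.81548981e-01,  4.05618993e-05, -7.88824206e-06]), 'contact_force': array([ 0.00851425, -0.14283635, -0.31301661]), 'moment': array([0.03509779, 0.00639272, 0.04990938]), 'finger_force': 0.0, 'opening': 1.0041495280956638}
```

View pics/scene0.png

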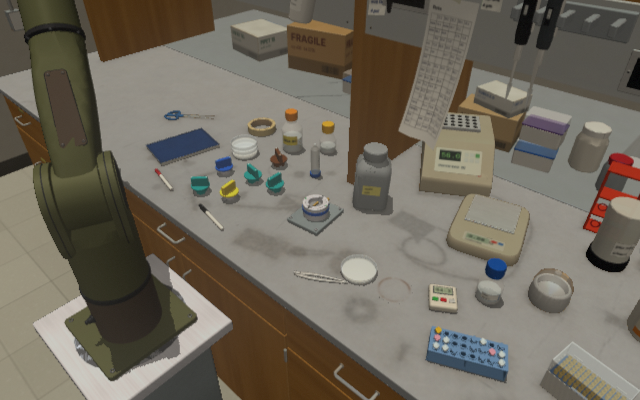

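View pics/top0.png

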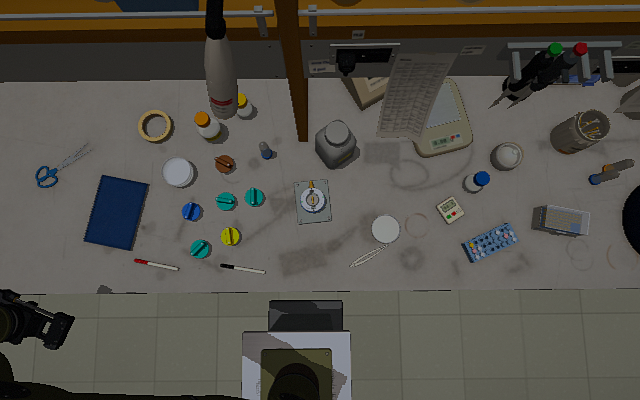

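Scene picture: blue key at (223,166); look-alikes are turquoise (200,185), (254,174) and (276,184), brown (279,159), yellow (229,190). Port is at (316,210), with a hose barb. Top picture: blue key (192,212), port (312,200), barb pointing up at about (311,184). I choose the blue one, and check it in one crop.

```bash
python3 - <<'E'
from h import *
s=cv2.imread("pics/scene0.png");t=cv2.imread("pics/top0.png")
def c(im,x,y,w=25,h=25):return cv2.resize(im[y-h:y+h,x-w:x+w],(400,300) if 0 else (400,400*h//w),interpolation=cv2.INTER_CUBIC)
o=np.vstack([np.hstack([c(s,223,166,24,18),c(s,316,212,28,21)]),np.hstack([c(t,192,212,24,18),c(t,312,200,28,21)])])
cv2.imwrite("pics/crop1.png",o)
for cam in("scene","top"):
    im=r.snapshot(cam)
    for m in r.silhouettes(cam,"key_blue"):
        px=m["pixels"];ys,xs=np.nonzero(px);hsv=cv2.cvtColor(im,cv2.COLOR_BGR2HSV)[px].mean(0).round()
        print(cam,round(m["confidence"],2),len(xs),xs.mean().round(1),ys.mean().round(1),xs.min(),xs.max(),ys.min(),ys.max(),hsv)
E
```

```text
scene 0.81 264 224.0 165.0 216 232 156 174 [ 98. 111. 110.]
scene 0.72 277 200.0 183.7 191 209 176 193 [ 84. 123.  99.]
scene 0.66 253 252.0 173.6 243 261 163 183 [ 82. 116. 108.]
scene 0.66 195 278.4 158.5 271 286 149 167 [ 12. 104.  86.]
top 0.78 226 225.1 200.7 216 233 193 209 [ 88. 249. 108.]
top 0.72 265 198.9 248.8 190 208 240 257 [ 88. 244. 100.]
top 0.68 259 223.5 163.3 215 232 155 172 [ 13. 188.  76.]
top 0.63 234 190.2 211.3 182 199 203 219 [108. 222. 113.]
top 0.55 261 253.4 196.6 245 262 188 205 [ 88. 243. 102.]
```

View pics/crop1.png

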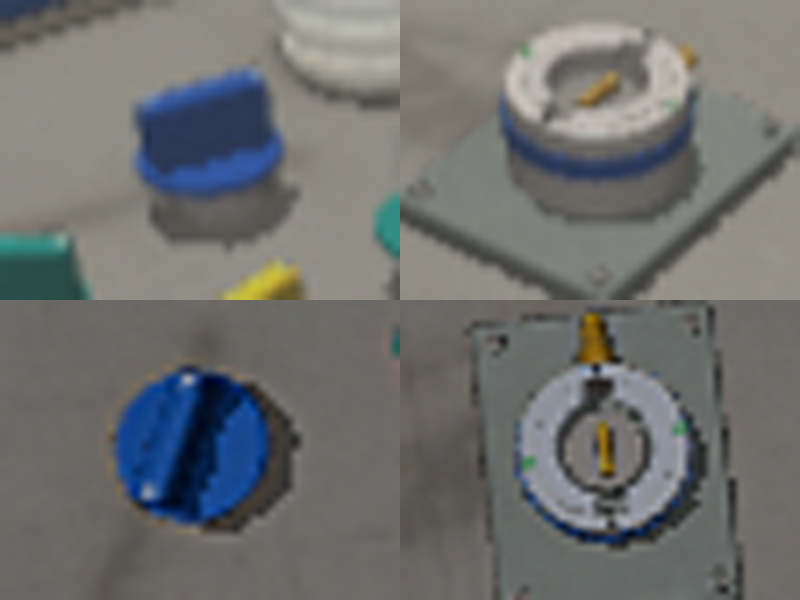

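The crop shows a blue key with a blue flange and wing (its wing runs bottom-left to top-right in the top view), and the blue-banded port with the dog at rest along port x and the barb towards +x. The choice holds. Next I fit models to both views.

```bash
cat > fit.py <<'E'
from h import *
from scipy.optimize import differential_evolution as DE, minimize
S=8
def circ(rad,z,n=48):
    a=np.linspace(0,2*np.pi,n,endpoint=False);return np.c_[rad*np.cos(a),rad*np.sin(a),np.full(n,z)]
def box(lx,ly,z0,z1):return np.array([[x,y,z] for z in(z0,z1) for x in(-lx/2,lx/2) for y in(-ly/2,ly/2)])
def pose(P,x,y,yaw,z=0):return P@R.from_euler('z',yaw).as_matrix().T+[x,y,z]
FL=np.vstack([circ(.028,.020),circ(.028,.025)]);WG=box(.05,.012,.025,.052)
def rend(cam,parts,off):
    m=np.zeros((60*S,60*S),np.uint8)
    for P in parts:
        h=cv2.convexHull(((proj(cam,P)-off+.5)*S).astype(np.float32));cv2.fillConvexPoly(m,(h*16).astype(np.int32),255,shift=4)
    return cv2.resize(m,(60,60),interpolation=cv2.INTER_AREA)/255.
def keymask(cam,im,off):
    c=im[off[1]:off[1]+60,off[0]:off[0]+60].astype(int);b=c[...,0]-c[...,2]
    return np.clip(b/ (50. if cam=="scene" else 60.),0,1)
def fitkey(cams,ims,g,zfree=False):
    offs={c:np.round(proj(c,[[g[0],g[1],.03]])[0]).astype(int)-30 for c in cams}
    M={c:keymask(c,ims[c],offs[c]) for c in cams}
    for c in cams: # keep the central blob
        n,l=cv2.connectedComponents((M[c]>.4).astype(np.uint8));k=l[30,30];M[c]=M[c]*cv2.dilate((l==k).astype(np.uint8),np.ones((3,3)))
    def f(p):return sum(np.abs(rend(c,[pose(Q,p[0],p[1],p[2],p[3] if zfree else 0) for Q in(FL,WG)],offs[c])-M[c]).sum() for c in cams)
    b=[(g[0]-.02,g[0]+.02),(g[1]-.02,g[1]+.02),(-np.pi/2,np.pi/2)]+([(-.02,.02)] if zfree else [])
    s=DE(f,b,seed=1,maxiter=60,popsize=10,tol=1e-6);return s.x,s.fun
def edge(im):
    g=cv2.GaussianBlur(cv2.cvtColor(im,cv2.COLOR_BGR2GRAY).astype(np.float32),(0,0),.8)
    return np.hypot(cv2.Sobel(g,-1,1,0),cv2.Sobel(g,-1,0,1))
def fitport(cams,ims,g):
    E={c:np.minimum(edge(ims[c]),150) for c in cams}
    k=np.linspace(-.5,.5,40);a,b=.13,.104
    rect=np.vstack([np.c_[k*a,0*k+b/2],np.c_[k*a,0*k-b/2],np.c_[0*k+a/2,k*b],np.c_[0*k-a/2,k*b]]);rect=np.c_[rect,0*rect[:,0]+.012]
    P=np.vstack([rect,circ(.036,.052,80)])
    def f(p):
        t=0
        for c in cams:
            u=proj(c,pose(P,p[0],p[1],p[2],p[3])).astype(np.float32)
            t-=cv2.remap(E[c],u[:,:1].copy(),u[:,1:].copy(),cv2.INTER_LINEAR).mean()
        return t
    s=DE(f,[(g[0]-.03,g[0]+.03),(g[1]-.03,g[1]+.03),(-.6,.6),(-.01,.01)],seed=1,maxiter=80,tol=1e-7);return s.x,s.fun
E
cat > run1.py <<'E'
from fit import *
ims={c:r.snapshot(c) for c in("scene","top")}
for cs in(["scene"],["top"],["scene","top"]):
    print(cs,"key",*[np.round(v,4) for v in fitkey(cs,ims,(.503,.311))],"port",*[np.round(v,4) for v in fitport(cs,ims,(.525,-.06))])
print("keyz",fitkey(["scene","top"],ims,(.503,.311),True))
E
python3 run1.py
```

```text
Traceback (most recent call last):
  File "run1.py", line 4, in <module>
    print(cs,"key",*[np.round(v,4) for v in fitkey(cs,ims,(.503,.311))],"port",*[np.round(v,4) for v in fitport(cs,ims,(.525,-.06))])
                                            ~~~~~~^^^^^^^^^^^^^^^^^^^^
  File "fit.py", line 24, in fitkey
    s=DE(f,b,seed=1,maxiter=60,popsize=10,tol=1e-6);return s.x,s.fun
  File "fit.py", line 22, in f
    def f(p):return sum(np.abs(rend(c,[pose(Q,p[0],p[1],p[2],p[3] if zfree else 0) for Q in(FL,WG)],offs[c])-M[c]).sum() for c in cams)
                    ~~~^^^^^^^^^^^^^^^^^^^^^^^^^^^^^^^^^^^^^^^^^^^^^^^^^^^^^^^^^^^^^^^^^^^^^^^^^^^^^^^^^^^^^^^^^^^^^^^^^^^^^^^^^^^^^^^^
  File "fit.py", line 22, in <genexpr>
    def f(p):return sum(np.abs(rend(c,[pose(Q,p[0],p[1],p[2],p[3] if zfree else 0) for Q in(FL,WG)],offs[c])-M[c]).sum() for c in cams)
                               ~~~~^^^^^^^^^^^^^^^^^^^^^^^^^^^^^^^^^^^^^^^^^^^^^^^^^^^^^^^^^^^^^^^^^^^^^^^^^
  File "fit.py", line 12, in rend
    h=cv2.convexHull(((proj(cam,P)-off+.5)*S).astype(np.float32));cv2.fillConvexPoly(m,(h*16).astype(np.int32),255,shift=4)
                       ~~~~^^^^^^^
  File "h.py", line 5, in proj
    c=r.get_calibration(cam);K=np.array(c["intrinsics"]);p=(np.atleast_2d(P)-np.array(c["eye"]))@R.from_quat(c["rotation"]).as_matrix()
ValueError: time passes only in moves, steps and waits
```

```bash
sed -i 's/r\.get_calibration(cam)/cal(cam)/' h.py; cat >> h.py <<'E'
from functools import cache
@cache
def cal(cam):return r.get_calibration(cam)
E
time python3 run1.py; python3 -c "from h import *;print(r.get_state()['clock'])"
```

```text
['scene'] key [ 0.5078  0.3199 -0.0232] 30.0624 port [ 0.5179 -0.0679  0.085   0.0099] -110.141
['top'] key [ 0.5084  0.3166 -0.3652] 26.1608 port [ 0.5342 -0.0548  0.0989 -0.0011] -77.0242
['scene', 'top'] key [ 0.5082  0.3173 -0.2939] 65.8835 port [ 0.5339 -0.0549  0.098  -0.0083] -184.545
keyz (array([ 5.08153637e-01,  3.16812485e-01, -2.50891122e-01,  4.74090049e-04]), np.float64(65.97490196078431))
1.4
real	0m10.764s
user	0m10.112s
sys	0m0.164s
```

```bash
python3 - <<'E'
s=open('fit.py').read()
s=s.replace('return np.clip(b/ (50. if cam=="scene" else 60.),0,1)','return np.clip((b/np.maximum(c.max(2),30)-.15)/.3,0,1)')
s=s.replace("(-.01,.01)]","(-zb,zb)]").replace("fitport(cams,ims,g)","fitport(cams,ims,g,zb=1e-6)")
open('fit.py','w').write(s)
E
cat > run1.py <<'E'
from fit import *
ims={c:cv2.imread(f"pics/{c}0.png") for c in("scene","top")}
for cs in(["scene"],["top"],["scene","top"]):
    k=fitkey(cs,ims,(.507,.316));p=fitport(cs,ims,(.53,-.055));print(cs,"key",*[np.round(v,4) for v in k],"port",*[np.round(v,4) for v in p])
print("keyz",fitkey(["scene","top"],ims,(.507,.316),True))
k=k[0];p=p[0];rows=[]
for c in ims:
    row=[]
    for g,parts,w in((k,[circ(.028,.025),box(.05,.012,.025,.052)[4:][[0,1,3,2]]],24),(p,[circ(.036,.052),circ(.02,.052),box(.13,.104,0,.012)[4:][[0,1,3,2]],np.array([[.029,.0065,.052],[.02,.0065,.052],[.02,-.0065,.052],[.029,-.0065,.052]])],40)):
        x,y=proj(c,[[g[0],g[1],.03]])[0].astype(int);h=w*3//4;q=400/(2*w)
        m=cv2.resize(ims[c][y-h:y+h,x-w:x+w],(400,300),interpolation=cv2.INTER_CUBIC)
        for P in parts:
            u=(proj(c,pose(P,*g[:3]))-[x-w,y-h]+.5)*q;cv2.polylines(m,[u.round().astype(np.int32)],True,(0,0,255),1)
        row.append(m)
    rows.append(np.hstack(row))
cv2.imwrite("pics/ov1.png",np.vstack(rows))
E
python3 run1.py
```

```text
['scene'] key [0.5078 0.3197 0.0538] 22.7292 port [ 0.5347 -0.0507  0.0907  0.    ] -108.9912
['top'] key [ 0.5085  0.3166 -0.3621] 13.9543 port [ 0.534  -0.0549  0.0992 -0.    ] -76.8388
['scene', 'top'] key [ 0.5081  0.3169 -0.362 ] 47.5029 port [ 0.5341 -0.0513  0.0948  0.    ] -176.4775
keyz (array([ 0.5084147 ,  0.31736577, -0.27615355, -0.0012543 ]), np.float64(47.272718785183365))
```

View pics/ov1.png

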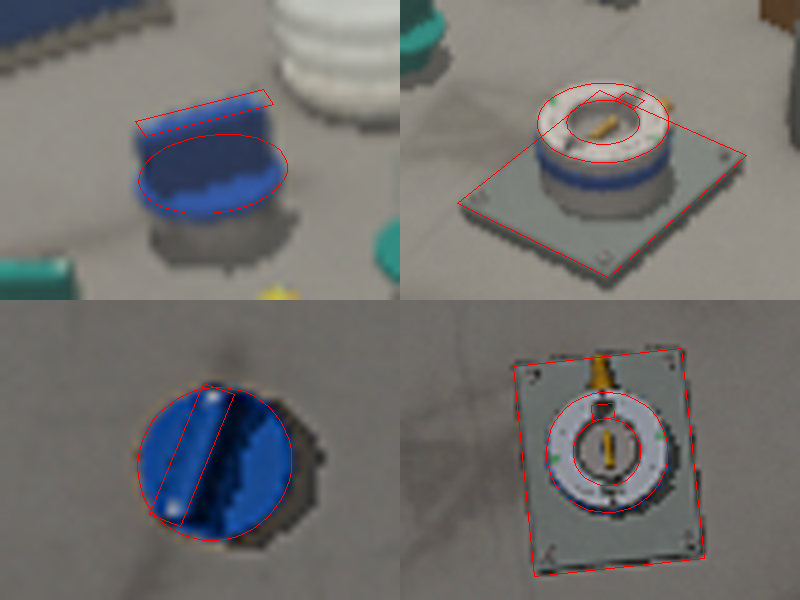

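The overlay fits: in the top view the contours sit on the key and port edges. The scene view is shifted by about 3 mm for both, so that is a shared calibration offset. Key ≈ (0.508, 0.318), yaw −0.36. Port ≈ (0.534, −0.053), yaw 0.097. Heights agree with the text (fitted z offset 1 mm). Moving to hover.

Call:
play_rows(translation=[[-0.044,-0.0175,0],[-0.044,-0.0175,0],[-0.044,-0.0175,0],[-0.044,-0.0175,0],[-0.044,-0.0175,0],[-0.044,-0.0175,0],[-0.044,-0.0175,0],[-0.0435,-0.0172,0],[0,0,0.04],[0,0,0.04],[0,0,0.04],[0,0,0]], delta_rot=[[0,0,0],[0,0,0],[0,0,0],[0,0,0],[0,0,0],[0,0,0],[0,0,0],[0,0,0],[0,0,-1.3],[0,0,0],[0,0,0],[0,0,0]], grip=[-0.2,-0.2,-0.2,-0.2,-0.2,-0.2,-0.2,-0.2,-0.2,-0.2,-0.2,-0.2], squeeze=40)

```text
clock: 2.9
tool_pos: [0.5065, 0.3168, 0.1803]
eef_rot: [0.18, 0.984, -0.002, -0.002]
contact_force: [0.6, -0.2, -0.5]
opening: 0.402
finger_force: 0.0
```

```bash
cat > st.py <<'E'
from h import *
s=r.get_state();R0=R.from_quat(s["eef_rot"]).as_matrix()
print(round(s["clock"],2),"pos",s["tool_pos"].round(4),"x",R0[:,0].round(4),"z",R0[:,2].round(4),"yaw",np.arctan2(R0[1,0],R0[0,0]).round(4),"q",s["q"].round(2),"op",round(s["opening"],3),"ff",round(s["finger_force"],1),"F",s["contact_force"].round(1),"M",s["moment"].round(2))
E
cat > go.py <<'E'
import sys
from st import *
t=np.array([float(a) for a in sys.argv[1:4]]);y=float(sys.argv[4])
print("tool shift mm",(R0.T@(t-s["tool_pos"])*1000).round(1)); d=y-np.arctan2(R0[1,0],R0[0,0]); d=(d+np.pi/2)%np.pi-np.pi/2; print("rz deg",round(-np.degrees(d),2))
E
python3 go.py .508 .318 .092 -.362
```

```text
2.9 pos [0.5065 0.3168 0.1803] x [-0.9352  0.354   0.0033] z [-0.0049 -0.0036 -1.    ] yaw 2.7797 q [-0.52  0.82 -0.2   1.75  0.25  0.61  0.34] op 0.402 ff 0.0 F [ 0.6 -0.2 -0.5] M [-0.02 -0.05  0.  ]
tool shift mm [-1.3  2.1 88.3]
rz deg 0.01
```

Call:
play_rows(translation=[[-0.001,0.001,0.03],[0,0,0.03],[0,0,0.02],[0,0,0.008],[0,0,0]], delta_rot=[[0,0,0],[0,0,0],[0,0,0],[0,0,0],[0,0,0]], grip=[-0.2,-0.2,-0.2,-0.2,-0.2])

```text
clock: 3.52
tool_pos: [0.5095, 0.3188, 0.0952]
eef_rot: [0.18, 0.984, 0.0, 0.0]
contact_force: [0.5, 0.2, -0.2]
opening: 0.4
finger_force: 0.0
```

Call:
play_rows(translation=[[0,0,0],[0,0,0],[0,0,0],[0,0,0],[0,0,0]], delta_rot=[[0,0,0],[0,0,0],[0,0,0],[0,0,0],[0,0,0]], grip=[-1,-1,-1,-1,-1], squeeze=50)

```text
clock: 4.15
tool_pos: [0.5094, 0.3185, 0.0951]
eef_rot: [0.18, 0.984, 0.0, 0.0]
contact_force: [-0.1, 0.2, 4.0]
opening: 0.131
finger_force: 50.0
```

```bash
python3 st.py
```

```text
4.15 pos [0.5094 0.3185 0.0951] x [-9.351e-01  3.544e-01 -4.000e-04] z [ 5.e-04  2.e-04 -1.e+00] yaw 2.7793 q [-0.55  0.96 -0.15  1.77  0.29  0.44  0.31] op 0.131 ff 50.0 F [-0.1  0.2  4. ] M [-0.18  0.07 -0.01]
```

Call:
play_rows(translation=[[0,0,-0.03],[0,0,-0.03],[0,0,-0.03],[0,0,-0.01],[0,0,0],[0,0,0]], delta_rot=[[0,0,0],[0,0,0],[0,0,0],[0,0,0],[0,0,0],[0,0,0]], grip=[-1,-1,-1,-1,-1,-1])

```text
clock: 4.9
tool_pos: [0.5087, 0.318, 0.1935]
eef_rot: [0.18, 0.984, -0.001, -0.001]
contact_force: [-0.4, -0.6, -0.2]
opening: 0.13
finger_force: 50.0
```

```bash
python3 go.py .534 -.053 .2 .097; python3 - <<'E'
from h import *
for c in("scene","top"):cv2.imwrite(f"pics/{c}1.png",r.snapshot(c))
a=cv2.imread("pics/scene1.png")
# grey bottle beside the port: base/top triangulated roughly
print("bottle cap",tri((375,151),(338,133)))
x,y=proj("scene",[[.51,.318,.15]])[0].astype(int)
b=cv2.imread("pics/top1.png");x2,y2=proj("top",[[.51,.318,.15]])[0].astype(int)
f=lambda m,x,y:cv2.resize(m[y-40:y+40,x-40:x+40],(400,400),interpolation=cv2.INTER_CUBIC)
cv2.imwrite("pics/lift.png",np.hstack([f(a,x,y),f(b,x2,y2)]))
E
```

```text
4.9 pos [0.5087 0.318  0.1935] x [-0.9352  0.3542  0.0012] z [-0.0018 -0.0013 -1.    ] yaw 2.7796 q [-0.52  0.8  -0.21  1.73  0.25  0.63  0.34] op 0.13 ff 50.0 F [-0.4 -0.6 -0.2] M [0.02 0.02 0.04]
tool shift mm [-155.1 -338.    -6.1]
rz deg -26.3
bottle cap (array([ 0.69945115, -0.12487766,  0.17007859]), np.float64(0.005347460901409823))
```

View pics/lift.png

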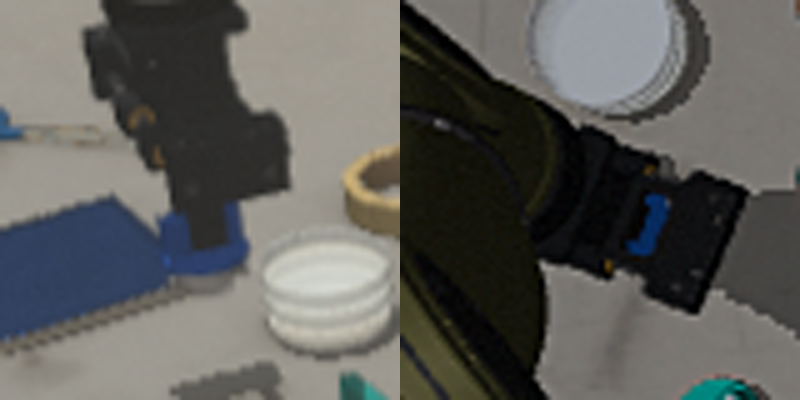

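The picture shows the key upright in the fingers: scene view at (205,245), and the top view shows the wing between the pads. Moving above the port. The bottle is 0.18 m from the port, which is clear.

Call:
play_rows(translation=[[-0.0194,-0.0422,0],[-0.0194,-0.0422,0],[-0.0194,-0.0422,0],[-0.0194,-0.0422,0],[-0.0194,-0.0422,0],[-0.0194,-0.0423,0],[-0.0194,-0.0423,0],[-0.0194,-0.0423,0],[0,0,0],[0,0,0],[0,0,0],[0,0,0.03],[0,0,0],[0,0,0]], delta_rot=[[0,0,0],[0,0,0],[0,0,0],[0,0,0],[0,0,0],[0,0,0],[0,0,0],[0,0,0],[0,0,-8.8],[0,0,-8.8],[0,0,-8.7],[0,0,0],[0,0,0],[0,0,0]], grip=[-1,-1,-1,-1,-1,-1,-1,-1,-1,-1,-1,-1,-1,-1])

```text
clock: 6.75
tool_pos: [0.5347, -0.0523, 0.1648]
eef_rot: [-0.049, 0.999, 0.0, -0.0]
contact_force: [0.6, -0.6, 0.1]
opening: 0.132
finger_force: 50.0
```

```bash
python3 go.py .534 -.053 .16 .097; python3 - <<'E'
from h import *
for c in("scene","top"):cv2.imwrite(f"pics/{c}2.png",r.snapshot(c))
a=cv2.imread("pics/scene2.png");x,y=proj("scene",[[.534,-.053,.07]])[0].astype(int)
b=cv2.imread("pics/top2.png");x2,y2=proj("top",[[.534,-.053,.09]])[0].astype(int)
f=lambda m,x,y:cv2.resize(m[y-32:y+32,x-32:x+32],(400,400),interpolation=cv2.INTER_CUBIC)
cv2.imwrite("pics/over.png",np.hstack([f(a,x,y),f(b,x2,y2)]))
E
```

```text
6.75 pos [ 0.5347 -0.0523  0.1648] x [-9.953e-01 -9.690e-02  3.000e-04] z [-3.e-04  1.e-04 -1.e+00] yaw -3.0445 q [ 0.23  0.81 -0.36  1.94  0.57  0.5   1.13] op 0.132 ff 50.0 F [ 0.6 -0.6  0.1] M [0.03 0.   0.04]
tool shift mm [ 0.8 -0.6  4.8]
rz deg 0.0
```

View pics/over.png

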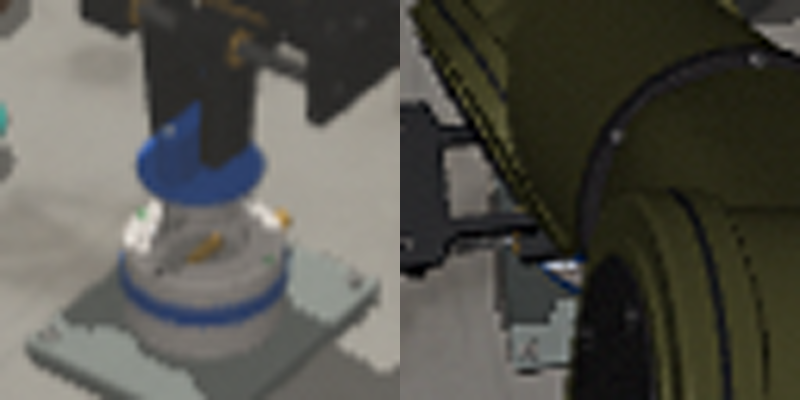

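The picture shows the key hanging over the port: the flange is at (200,175) in the left crop, and the arm hides the top view. I refine the key-to-port offset in the scene view only, so the calibration bias cancels.

```bash
python3 - <<'E'
from fit import *
im=cv2.imread("pics/scene2.png").astype(float);i0=cv2.imread("pics/scene0.png").astype(float)
from scipy.optimize import least_squares
def fitflange(im,z,g):
    P=np.vstack([circ(.028,z+.020,200),circ(.028,z+.025,200)])
    u=proj("scene",P+[g[0],g[1],0]);x0,x1=u[:,0].min(),u[:,0].max();yb=u[:,1].max()
    c=im;bl=(c[...,0]-c[...,2])/np.maximum(c.max(2),30)
    pts=[]
    for x in range(int(x0)+2,int(x1)-1):
        ys=np.arange(int(yb)-14,int(yb)+7);v=bl[ys,x]
        k=np.nonzero(v>.3)[0]
        if len(k) and k[-1]+1<len(v):
            k=k[-1];pts.append((x,ys[k]+(v[k]-.3)/(v[k]-v[k+1])))
    pts=np.array(pts)
    # side edges
    sides=[]
    def res(p):
        h=cv2.convexHull((proj("scene",P+[p[0],p[1],0])).astype(np.float32))
        return [cv2.pointPolygonTest(h,(float(a),float(b)),True) for a,b in pts]
    s=least_squares(res,g,x_scale=.001,diff_step=1e-3,loss="soft_l1",f_scale=.3);return s.x.round(4),len(pts),np.abs(s.fun).mean().round(3)
print("table key",fitflange(i0,0,[.508,.318]))
print("held",[ (z,fitflange(im,z,[.535,-.052])) for z in(.0677,.0697,.0717)])
print("port",[fitport(["scene"],{"scene":i0.astype(np.uint8)},(.534,-.052),zb)[0].round(4) for zb in(1e-6,.002)])
im0=i0.astype(np.uint8)
# tower-only fit
E=np.minimum(edge(im0),150);P=np.vstack([circ(.036,.052,120),circ(.02,.052,60)])
def f(p):
    u=proj("scene",P+[p[0],p[1],0]).astype(np.float32);return -cv2.remap(E,u[:,:1].copy(),u[:,1:].copy(),1).mean()
print("tower",DE(f,[(.51,.55),(-.075,-.03)],seed=1).x.round(4))
E
```

```text
table key (array([0.5085, 0.3194]), 15, np.float64(0.085))
held [(0.0677, (array([ 0.537 , -0.0469]), 18, np.float64(0.118))), (0.0697, (array([ 0.5351, -0.0487]), 18, np.float64(0.121))), (0.0717, (array([ 0.5331, -0.0506]), 18, np.float64(0.123)))]
port [array([ 0.526 , -0.0604,  0.0991,  0.    ]), array([ 0.5243, -0.0619,  0.0966,  0.0019])]
tower [ 0.5343 -0.0512]
```

Call:
play_rows(translation=[[0.001,-0.002,0],[0,0,0.01],[0,0,0.005],[0,0,0.003],[0,0,0.003],[0,0,0.003],[0,0,0]], delta_rot=[[0,0,0],[0,0,0],[0,0,0],[0,0,0],[0,0,0],[0,0,0],[0,0,0]], grip=[-1,-1,-1,-1,-1,-1,-1])

```text
clock: 7.72
tool_pos: [0.5344, -0.054, 0.1405]
eef_rot: [-0.049, 0.999, 0.0, 0.001]
contact_force: [2.2, 1.3, -2.3]
opening: 0.131
finger_force: 50.0
```

```bash
python3 go.py .534 -.0545 .16 .097
```

```text
7.72 pos [ 0.5344 -0.054   0.1405] x [-0.9953 -0.0973 -0.0012] z [ 0.0011  0.001  -1.    ] yaw -3.0442 q [ 0.21  0.85 -0.33  1.95  0.6   0.44  1.11] op 0.131 ff 50.0 F [ 2.2  1.3 -2.3] M [ 0.39 -0.49  0.01]
tool shift mm [  0.5  -0.4 -19.5]
rz deg 0.03
```

Call:
play_rows(translation=[[-0.0005,0,0.003],[0,0,0.003],[0,0,0.003],[0,0,0.0]], delta_rot=[[0,0,0],[0,0,0],[0,0,0],[0,0,0]], grip=[-1,-1,-1,-1])

```text
clock: 8.22
tool_pos: [0.5354, -0.0539, 0.1319]
eef_rot: [-0.049, 0.999, 0.0, 0.001]
contact_force: [3.6, 1.7, 3.4]
opening: 0.131
finger_force: 50.0
```

```bash
python3 st.py
```

```text
8.22 pos [ 0.5354 -0.0539  0.1319] x [-0.9953 -0.0972 -0.0024] z [ 0.0023  0.001  -1.    ] yaw -3.0442 q [ 0.2   0.86 -0.31  1.95  0.61  0.42  1.1 ] op 0.131 ff 50.0 F [3.6 1.7 3.4] M [ 0.53 -0.61  0.03]
```

Call:
play_rows(translation=[[-0.001,0.0005,0.002],[0,0,0.002],[0,0,0.002],[0,0,0]], delta_rot=[[0,0,0],[0,0,0],[0,0,0],[0,0,0]], grip=[-1,-1,-1,-1], squeeze=60)

```text
clock: 8.72
tool_pos: [0.5356, -0.0538, 0.127]
eef_rot: [-0.048, 0.999, -0.0, 0.001]
contact_force: [-0.4, 1.5, 15.5]
opening: 0.131
finger_force: 60.0
```

```bash
python3 st.py
```

```text
8.72 pos [ 0.5356 -0.0538  0.127 ] x [-0.9953 -0.0969 -0.0014] z [ 1.4e-03 -5.0e-04 -1.0e+00] yaw -3.0446 q [ 0.2   0.87 -0.31  1.95  0.61  0.41  1.09] op 0.131 ff 60.0 F [-0.4  1.5 15.5] M [0.46 0.24 0.01]
```

The key is home: its underside is 20 mm below the mouth and Fz rises to 15 N. Now I add a slight push and the clockwise turn.

Call:
play_rows(translation=[[0,0,0.0005],[0,0,0],[0,0,0],[0,0,0],[0,0,0],[0,0,0]], delta_rot=[[0,0,0],[0,0,9],[0,0,9],[0,0,9],[0,0,9],[0,0,0]], grip=[-1,-1,-1,-1,-1,-1])

```text
clock: 9.48
tool_pos: [0.5353, -0.0536, 0.127]
eef_rot: [0.263, 0.965, -0.0, 0.0]
contact_force: [-2.0, 2.9, 20.2]
opening: 0.127
finger_force: 60.0
```

```bash
python3 st.py
```

```text
9.47 pos [ 0.5353 -0.0536  0.127 ] x [-0.8616  0.5076 -0.001 ] z [ 8.e-04 -6.e-04 -1.e+00] yaw 2.6091 q [ 0.11  0.86 -0.16  1.96  0.36  0.36  0.7 ] op 0.127 ff 60.0 F [-2.   2.9 20.2] M [ 0.58  0.48 -0.1 ]
```

Call:
play_rows(translation=[[0,0,0],[0,0,0],[0,0,0],[0,0,0],[0,0,0],[0,0,0],[0,0,0],[0,0,0]], delta_rot=[[0,0,9],[0,0,9],[0,0,9],[0,0,9],[0,0,9],[0,0,6],[0,0,0],[0,0,0]], grip=[-1,-1,-1,-1,-1,-1,-1,-1])

```text
clock: 10.48
tool_pos: [0.5362, -0.0528, 0.127]
eef_rot: [0.652, 0.758, 0.001, 0.001]
contact_force: [-0.1, 4.5, 18.7]
opening: 0.134
finger_force: 60.0
```

```bash
python3 st.py; python3 - <<'E'
from h import *
a=r.snapshot("scene");x,y=proj("scene",[[.534,-.053,.07]])[0].astype(int)
cv2.imwrite("pics/end.png",cv2.resize(a[y-32:y+32,x-32:x+32],(500,500),interpolation=cv2.INTER_CUBIC))
E
```

```text
10.47 pos [ 0.5362 -0.0528  0.127 ] x [-1.498e-01  9.887e-01  8.000e-04] z [ 0.0026  0.0013 -1.    ] yaw 1.7212 q [ 0.01  0.86  0.01  1.96 -0.02  0.32  0.18] op 0.134 ff 60.0 F [-0.1  4.5 18.7] M [0.83 0.07 0.08]
```

View pics/end.png

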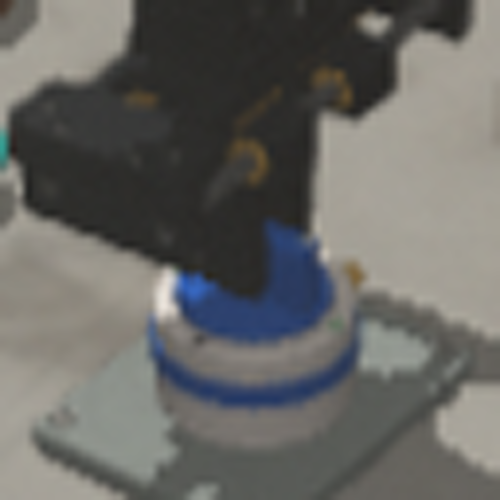

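The picture shows the flange flat on the tower at (250,300), with the wing turned across, held by the fingers. I add a small extra turn onto the stop.

Call:
play_rows(translation=[[0,0,0],[0,0,0],[0,0,0],[0,0,0]], delta_rot=[[0,0,2],[0,0,0],[0,0,0],[0,0,0]], grip=[-1,-1,-1,-1])

```text
clock: 11.02
tool_pos: [0.5363, -0.0527, 0.127]
eef_rot: [0.665, 0.747, 0.001, 0.001]
contact_force: [-0.2, 4.5, 20.1]
opening: 0.128
finger_force: 60.0
```

```bash
python3 st.py
```

```text
11.03 pos [ 0.5363 -0.0527  0.127 ] x [-0.1159  0.9933  0.001 ] z [ 0.0026  0.0013 -1.    ] yaw 1.687 q [ 0.    0.86  0.01  1.96 -0.04  0.32  0.17] op 0.128 ff 60.0 F [-0.2  4.5 20.1] M [0.82 0.03 0.21]
```

The moment rose to 0.21 Nm, which means it is on the stop, and Fz is 20 N with the flange seated. Handing in.

```bash
python3 -c "
from plant import r
print(r.finish_job())"
```

```text
the job is handed in; nothing more can be done
None
```

I handed the job in at about 11 s with the blue key still gripped at 60 N, pressed fully home in the port (flange down, about 20 N of push) and turned about 89° clockwise onto its stop; `finish_job` returned no verdict, so the judged result is unknown to me.

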